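Stow the shoe brush in the hasped kit chest

ROBOT

A 7-joint arm with a two-finger parallel gripper is mounted at the origin on the work surface. World frame = base frame: x ahead of the robot, y to its left, z up, the work surface at z = 0. Lengths are in m, angles in rad, forces in N, time in s.
With the tool pointing down it reaches from about 0.35 to 0.9 m from the base axis. Payload 8.1 kg.
Tool frame: the origin (TCP) lies midway between the tips of the shut fingers; the grasp point (between the pads) lies arm.grasp_offset behind it (arm.grasp_offset is the distance from the TCP to the grasp point, in m); z points along the fingers, y is the line along which they close (so a half turn about z gives the same grasp; the last joint's range is limited). The gripper opens to 92 mm and grips with 3 to 60 N. Pads are 19 mm wide; open, the fingers measure 130 mm over their backs; the gripper's body (75 mm by 190 mm) begins 47 mm behind the grasp point.
Start: joints at [-1.3, 0.434, 0.025, 1.573, -0.012, 1.134, -0.075], TCP at [0.228, 0.582, 0.227] pointing down, gripper open.
Joint ranges: [-2.62, 2.62], [-0.44, 2.09], [-1.27, 1.32], [0.08, 2.57], [-1.32, 4.46], [0.12, 2], [-2.74, 2.74]. Speed limits (rad/s): [2.22, 2.22, 3.01, 3.01, 3.14, 3.14, 3.14].

INTERFACE

Orientations are given as a rotation vector (axis times angle).
In Python, from cell import observe, imaging, arm gives the robot as it stands.
- The arm moves only by the tool apply_moves, never from a script. Its argument "commands" is a list of rows, each a list of 5 numbers: the opening in per cent of the stroke, from 0 (shut) to 100 (fully open), then the shift along the world's x, y, z in units of 0.06 m (1.0 is 0.06 m), then the turn about the world's z in units of 0.5 rad (1.0 is 0.5 rad). A call has 1 to 12 rows; each row shifts and turns the commanded pose from where the row before left it; what a row does not reach is not made up. A row lasts 1/8 s, in which the tool goes at most 62.5 mm and 10.7 degrees, less where a joint would pass 70% of its speed; a pose out of reach is approached as far as the arm can. A call with a number of a shift or a turn outside -1 to 1 is refused whole. A call with a gripper value outside its range is refused whole. The fingers move at their own pace and stop on an object; "newtons" is the grip in N (left out, the last holds). Time passes only in rows, so rows that do not move let the fingers close. It gives the time, the measured TCP pose, the force, the opening and the grip force at its end, in the units of the state.
- observe(): the state, without advancing time (a new reading comes with each control period).
- imaging.get_image(name): name is "scene" or "top" or "wrist"; returns (picture, depth): 400x640x3 uint8, red, green, blue; 400x640 float32, m along the optical axis (not along the pixel's ray), 0 where there is no reading.
- imaging.camera_params(name): a dict with "camera_matrix" (3x3 intrinsics, pixels), "dist" ([k1, k2, p1, p2, k3] as OpenCV has them; the pictures are not rectified), "origin" and "rotation" of the camera in the world; the wrist camera has in their place "tool_from_camera" (4x4, takes a point from camera to tool coordinates, whose origin is the TCP and whose axes are the flange's). Camera axes: x right, y up, looking along -z (the intrinsics and any distortion apply to the point x, -y, -z); pixel columns grow to the right and rows downward; lengths in m; the calibration is good to about 2 mm. A picture is of the moment at which its call begins: read the wrist's pose just before it. camera_params takes no time and is no camera call.
- arm.sign_off(): hands the job in; it is judged then, once.
The state is a dict: "clock": time; "joints": joint angles; "dq": joint speeds; "joint_efforts": joint torques, N m; "position": TCP position; "ee_rot": TCP orientation; "force": force on the tool from outside, world axes, zero at the start; "ft_torque": the same for the moment, N m; "width": opening from 0.0 (shut) to 1.0 (fully open); "gripper_force": force on a finger pad.
Only numpy, scipy, OpenCV 4.12 (cv2) and the standard library are available. Lean on these libraries where they do the work, as an engineer would, in place of code of your own. Each camera call takes 0.05 s, during which the arm holds its last target. There are 200 camera calls.

TASK

Put the wooden shoe brush away in the green kit chest: swing the steel hasp off its staple and up until it sticks straight out level, then raise the lid until it stands upright by itself, and lay the brush flat on its bristles on the chest's floor. Leave the lid standing open with the hasp still clear, and leave the other things on the bench where they are.

Things in the scene. Friction and masses are not known exactly. Their poses are not given: they have to be found in the camera images.
- chest: Green kit chest, fixed, its front (hasp side) facing right and a little away from the robot. Origin: centre of its underside; x from its front to its back, y along it (end nearest the robot is +y), z up. Body 150 (x) by 280 (y) by 128 mm high, walls 8 mm, cork inner floor at 65 mm, so the inside is 134 by 264 mm and 63 mm deep. The lid, a 12 mm board, overhangs the front by 34 mm as a lip.
- hasp (a joint): Hasp angle in rad: 0 hanging down over the staple (starts 0 to 0.06), growing as its lower end swings out from the front and up, 1.45 at its stop (almost level, under the lip). Stiff hinge, stays where left (about 2 N at the tab to swing it). Hanging, it holds the lid shut (lip lifts only about 4 mm); off the staple from about 0.4.
- hasp_hinge (a point): Middle of the hasp's hinge line, along the chest's y. In the chest's frame, lid shut: (-89, -70, 123.5) mm. The steel leaf hangs from here: 44 mm wide, 4 mm thick, 82 mm long, its slot 24 to 48 mm below the hinge over a brass staple that sticks 12 mm out of the leaf's face.
- hasp_tab (a point): Grip point on the hasp's red fin: 12 mm thick (chest's y), 30 mm tall, 45 mm out from the leaf. Hasp at 0: fin points to chest -x, this point 32 mm in front of and 65 mm below the hasp hinge, 15 mm short of the fin's end. Pinched across its thickness it pivots between the fingers. The lip above blocks an upright gripper: lean it away from the chest 30 to 45 deg, fingertips towards it.
- lid (a joint): Angle of the lid in rad: 0 shut, growing as its front rises, 1.7 at its stop (upright is 1.57). A stiff hinge: it stays at any angle; about 7 N upward at the tongue raises it.
- lid_hinge (a point): Middle of the lid's hinge line (along the chest's y), at the chest's back top edge: (75, 0, 128.5) mm in the chest's frame.
- lid_tongue (a point): Middle of the pale wooden pull tongue on the lid's front edge: 30 mm wide (chest's y), 14 mm thick, 49 mm out beyond the lip. Lid shut: at (-133, 70, 134.5) mm in the chest's frame, 208 mm in front of and 6 mm above the lid hinge, 24 mm beyond the lip's edge. Open room below. Pinched across its width it pivots between the fingers as the lid rises.
- brush: Loose shoe brush, 0.14 to 0.28 kg, lying on its bristles left or right of the chest. Origin: centre of its underside; x along its length. Wooden back 150 mm long, 46 mm wide (y), from 22 to 46 mm above the underside; rigid black bristle block 138 by 38 mm below. It fits in the chest only lengthwise along the chest's y.
- tin: Bystander: black polish tin, 84 mm across, 50 mm high, at the other side of the chest from the brush; origin at the underside.
- shoe: Bystander: brown shoe, 270 mm long, 95 mm high; origin under its middle, toe to its x.
- glue: Bystander: yellow glue bottle, 72 mm across, 160 mm high; origin under its middle.
- hammer: Bystander: hammer lying on the bench to the right of the chest; origin in its middle, on its underside.
- heels: Bystander: stack of heel blocks, 70 by 64 mm, 40 mm high; origin under its middle.
- last: Bystander: wooden shoe last, 240 mm long, 90 mm high; origin under its middle.
Things that resemble listed ones, but are neither listed nor needed, are in the scene too. What is shaped like the brush but yellow is not meant.

How it is judged:
By the outcome, as a careful person would: the job done as asked, in the order asked, and still so for the second after the job is handed in, with the robot touching nothing.
It also fails if it takes over 72 s, if anything falls off the work surface, if the arm or the gripper's body presses on something with over 40 N, if the wrist force passes 120 N, or if a joint passes its speed limit or range.

## Working session

There is one attempt and no reset: what is moved stays moved. The work goes in short steps, Python scripts to look and compute and a tool call to move; the robot and the scene stay as the last step left them, time stands still between calls to the robot, and variables do not carry over. Pictures are saved under pics/ and viewed, at most 10 in all, crops included, and the job is handed in when it is done.

Besides the shell and the picture viewer there is one more tool, called after "Call:" as name(argument=value, ...) on one line, values as JSON. apply_moves: Moves the arm, as the interface text tells. Its arguments: {"type":"object","properties":{"commands":{"type":"array"},"newtons":{"type":"number"}},"required":["commands"]}

```bash
ls; mkdir -p pics
python3 - <<'E'
from cell import observe, imaging, arm
import cv2,numpy as np
print(observe()); print(arm.grasp_offset)
for n in("scene","top"):
    p,d=imaging.get_image(n); cv2.imwrite(f"pics/{n}0.png",p[:,:,::-1]); np.save(f"pics/{n}0.npy",d); print(n,imaging.camera_params(n))
print(imaging.camera_params("wrist"))
E
```

```text
pics
{'clock': 0.0, 'joints': array([-1.29959259,  0.43521869,  0.02494991,  1.57406981, -0.01161344,
        1.13398371, -0.07509799]), 'dq': array([ 3.95728523e-05, -1.09788981e-03, -8.54919341e-04,  1.74114550e-03,
        2.82431204e-04, -2.17498249e-03,  3.99564142e-04]), 'joint_efforts': array([-9.82445817e-04, -6.67833281e+01,  9.84540246e-01, -3.14470375e+01,
       -6.05237042e-02,  4.28565522e-02,  1.52457610e-04]), 'position': array([0.22807949, 0.58136744, 0.22595791]), 'ee_rot': array([-5.83806185e-01, -3.08669896e+00,  2.39590407e-03]), 'force': array([-0.3323011 ,  0.80782089,  0.80286041]), 'ft_torque': array([ 0.01818329, -0.04254777,  0.06402395]), 'gripper_force': 0.0, 'width': 0.9997334484305588}
0.0188
scene {'camera_matrix': array([[426.02626827,   0.        , 320.24278027],
       [  0.        , 426.02626827, 197.55812752],
       [  0.        ,   0.        ,   1.        ]]), 'dist': array([-0.02172063,  0.        ,  0.        ,  0.        ,  0.        ]), 'origin': array([1.41464493, 0.31604619, 1.13498589]), 'rotation': array([0.53057954, 0.66224752, 1.725645
[... 291 characters left out ...]
5, 0.07324632, 1.97243374]), 'rotation': array([ 0.16869683, -0.13446962, -1.58687764])}
{'camera_matrix': array([[327.26198626,   0.        , 316.16804132],
       [  0.        , 327.26198626, 202.40353586],
       [  0.        ,   0.        ,   1.        ]]), 'dist': array([0.01867041, 0.        , 0.        , 0.        , 0.        ]), 'tool_from_camera': array([[-1.15684506e-03,  9.54945029e-01,  2.96780479e-01,
         8.02257054e-02],
       [ 9.99999311e-01,  1.04529558e-03,  5.34551474e-04,
        -2.33585892e-04],
       [ 2.00243951e-04,  2.96780893e-01, -9.54945581e-01,
        -1.58152519e-01],
       [ 0.00000000e+00,  0.00000000e+00,  0.00000000e+00,
         1.00000000e+00]])}
```

View pics/scene0.png

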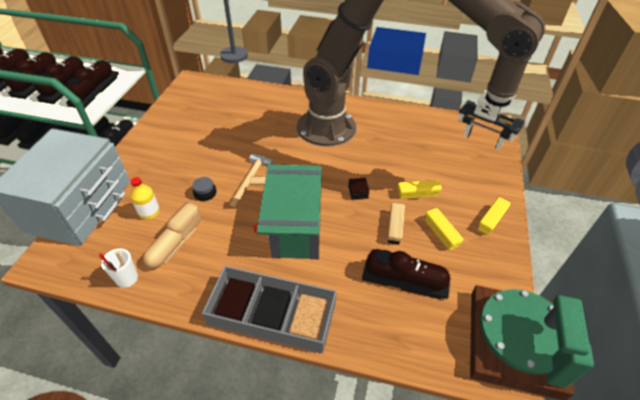

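View pics/top0.png

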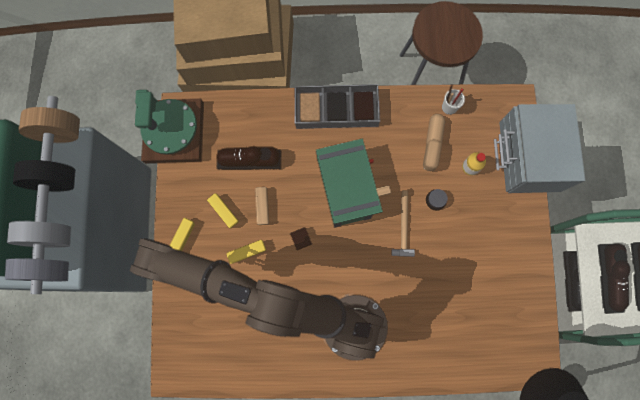

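```bash
cat > h.py <<'E'
import cv2,numpy as np
from scipy.spatial.transform import Rotation as R
from cell import observe, imaging, arm
def cam(n,s=None):
    c=imaging.camera_params(n)
    if n=="wrist":
        s=s or observe(); T=np.eye(4);T[:3,:3]=R.from_rotvec(s["ee_rot"]).as_matrix();T[:3,3]=s["position"]
        T=T@c["tool_from_camera"]; return c,T[:3,3],T[:3,:3]
    return c,c["origin"],R.from_rotvec(c["rotation"]).as_matrix()
def rays(c,Rm,px):
    u=cv2.undistortPoints(np.float64(px).reshape(-1,1,2),c["camera_matrix"],c["dist"]).reshape(-1,2)
    return np.c_[u[:,0],-u[:,1],-np.ones(len(u))]@Rm.T
def onplane(cm,px,z):
    c,o,Rm=cm; r=rays(c,Rm,px); return o+r*((z-o[2])/r[:,2])[:,None]
def cloud(cm,d):
    c,o,Rm=cm; v,u=np.indices(d.shape); r=rays(c,Rm,np.c_[u.ravel(),v.ravel()])
    return (o+r*d.ravel()[:,None]).reshape(d.shape+(3,))
def topix(cm,P):
    c,o,Rm=cm; q=(np.float64(P)-o)@Rm; q=q*[1,-1,-1]
    return cv2.projectPoints(q,np.zeros(3),np.zeros(3),c["camera_matrix"],c["dist"])[0].reshape(-1,2)
def chest(pose,p): # pose x,y,yaw ; p mm in chest frame
    x,y,a=pose; return R.from_euler('z',a).apply(np.atleast_2d(p)/1000.)+[x,y,0]
E
python3 - <<'E'
from h import *
for n in("top","scene"):
    im=cv2.imread(f"pics/{n}0.png"); d=np.load(f"pics/{n}0.npy"); cm=cam(n); P=cloud(cm,d)
    hsv=cv2.cvtColor(im,cv2.COLOR_BGR2HSV)
    g=(hsv[...,0]>60)&(hsv[...,0]<90)&(hsv[...,1]>80)&(abs(P[...,0]-.55)<.25)&(abs(P[...,1])<.3)
    print(n,"green z hist",np.histogram(P[g][:,2],bins=np.arange(0,.18,.01)))
    m=(P[...,2]>.133)&(P[...,2]<.15)&(abs(P[...,0]-.55)<.25)&(abs(P[...,1])<.3)
    m=cv2.morphologyEx(m.astype(np.uint8),cv2.MORPH_OPEN,np.ones((9,9)))
    v,u=np.nonzero(m); Q=onplane(cm,np.c_[u,v],.1405)[:,:2]
    r=cv2.minAreaRect(np.float32(Q*1000)); print(r, cv2.boxPoints(r).round(1).tolist(), P[m>0][:,2].mean())
    tz=(P[...,2]>.03)&(P[...,2]<.07)
    lab=cv2.inRange(hsv,(5,50,120),(25,200,255))
    # brush
    m=((P[...,2]>.03)&(P[...,2]<.06)&(P[...,0]>.3)&(P[...,0]<.75)&(P[...,1]>.15)&(P[...,1]<.6)).astype(np.uint8)
    for c in cv2.findContours(m,0,2)[0]:
        if cv2.contourArea(c)<60: continue
        q=onplane(cm,c.reshape(-1,2),.046)[:,:2]; k=np.zeros_like(m);cv2.drawContours(k,[c],-1,1,-1)
        print(" blob",cv2.minAreaRect(np.float32(q*1000)),np.mean(im[k>0],0).round(),np.median(P[k>0][:,2]))
    red=((hsv[...,0]<6)|(hsv[...,0]>174))&(hsv[...,1]>150)&(hsv[...,2]>90)
    v,u=np.nonzero(red&(P[...,0]>.3)&(P[...,0]<.9)&(abs(P[...,1])<.3))
    print(" red",len(u),np.c_[u,v].mean(0),P[v,u].round(3)[:6].tolist())
E
```

```text
top green z hist (array([  0,   0,   0,   0,   0,   0,   0,   0,   5,   0,   0,   4,  19,
       562, 630,  27,   0]), array([0.  , 0.01, 0.02, 0.03, 0.04, 0.05, 0.06, 0.07, 0.08, 0.09, 0.1 ,
       0.11, 0.12, 0.13, 0.14, 0.15, 0.16, 0.17]))
((536.3336791992188, 36.03273010253906), (237.79827880859375, 108.86172485351562), 9.387382507324219) [[410.1000061035156, 70.30000305175781], [427.8999938964844, -37.099998474121094], [662.5, 1.7000000476837158], [644.7999877929688, 109.0999984741211]] 0.14115357261007191
 blob ((318.03515625, 397.75042724609375), (36.0660514831543, 124.73834991455078), 2.1605746746063232) [ 75. 164. 187.] 0.043787933339549
 blob ((342.094482421875, 196.22512817382812), (70.59493255615234, 63.406219482421875), 21.141199111938477) [33. 42. 59.] 0.03978188962466711
 blob ((458.0262756347656, 504.63665771484375), (151.69528198242188, 46.9123649597168), 39.32515335083008) [ 83. 183. 208.] 0.044404916226212676
 blob ((473.30303955078125, 347.43865966796875), (150.15420532226562, 47.24861526489258), 3.3230388164520264) [106. 140. 172.] 0.044659505612050454
 red 9 [37
[... 826 characters left out ...]
5546875), (154.9273681640625, 53.72441864013672), 37.34310531616211) [ 63. 224. 239.] 0.04456305020206863
 blob ((483.3429260253906, 353.6688232421875), (159.12474060058594, 46.30406951904297), 3.2437171936035156) [130. 192. 231.] 0.04469754387672897
 blob ((313.61181640625, 402.5415954589844), (54.10808563232422, 127.85894775390625), 14.569464683532715) [ 54. 205. 227.] 0.04373046682737369
 blob ((356.4709777832031, 203.86181640625), (82.54022216796875, 64.75608825683594), 20.010709762573242) [17. 24. 47.] 0.03875193486459816
 red 20 [254.95 227.85] [[0.638, -0.085, 0.073], [0.638, -0.081, 0.074], [0.636, -0.079, 0.072], [0.643, -0.083, 0.074], [0.641, -0.08, 0.073], [0.641, -0.077, 0.073]]
```

Run:
```python
from h import *
for n in("top","scene"):
    im=cv2.imread(f"pics/{n}0.png"); d=np.load(f"pics/{n}0.npy"); cm=cam(n); P=cloud(cm,d)
    hsv=cv2.cvtColor(im,cv2.COLOR_BGR2HSV)
    m=((P[...,2]>.128)&(P[...,2]<.155)&(abs(P[...,0]-.55)<.25)&(abs(P[...,1])<.25)).astype(np.uint8)
    c=max(cv2.findContours(m,0,1)[0],key=cv2.contourArea); m*=0; cv2.drawContours(m,[c],-1,1,-1)
    mo=cv2.morphologyEx(m,cv2.MORPH_OPEN,np.ones((21,21) if n=="scene" else (17,17)))
    v,u=np.nonzero(mo); Q=onplane(cm,np.c_[u,v],.1405)[:,:2]
    r=cv2.minAreaRect(np.float32(Q*1000)); print(n,r,cv2.boxPoints(r).round().tolist(), 'mean',Q.mean(0))
    t=cv2.morphologyEx((m&~mo),cv2.MORPH_OPEN,np.ones((3,3))); 
    for cc in cv2.findContours(t,0,2)[0]:
        q=onplane(cm,cc.reshape(-1,2),.1415)[:,:2]
        if cv2.contourArea(cc)>10: print(" t",cv2.minAreaRect(np.float32(q*1000)))
```

```text
top ((545.3995971679688, 7.527030944824219), (292.9473876953125, 185.93667602539062), 12.553302764892578) [[382.0, 66.0], [423.0, -115.0], [709.0, -51.0], [668.0, 130.0]] mean [0.54296219 0.00994251]
 t ((391.21533203125, 56.588958740234375), (22.040985107421875, 7.418056964874268), 88.67655944824219)
 t ((434.0291442871094, -101.2678451538086), (11.071296691894531, 26.30215072631836), 87.72213745117188)
 t ((502.1275634765625, -117.7605972290039), (30.190031051635742, 46.64726638793945), 12.849615097045898)
scene ((551.108154296875, 14.1981201171875), (295.498779296875, 184.57752990722656), 14.06159782409668) [[385.0, 68.0], [430.0, -111.0], [717.0, -39.0], [672.0, 140.0]] mean [0.56045684 0.01801257]
 t ((509.7571105957031, -113.41351318359375), (32.23972702026367, 47.781131744384766), 14.577683448791504)
```

Call:
apply_moves(commands=[[100,0,0,0.9,0],[100,0.36,-0.63,0,-0.1],[100,0.36,-0.63,0,-0.1],[100,0.36,-0.63,0,-0.1],[100,0.36,-0.63,0,-0.1],[100,0.36,-0.63,0,-0.1],[100,0.36,-0.63,0,-0.1],[100,0.36,-0.63,0,-0.1],[100,0.36,-0.63,0,-0.1],[100,0.36,-0.63,0,-0.1],[100,0.36,-0.63,0,-0.1]])

```text
clock: 1.48
position: [0.4446, 0.2025, 0.2806]
ee_rot: [-1.332, -2.845, 0.0]
force: [1.0, 1.1, -0.2]
width: 1.0
gripper_force: 0.0
```

Call:
apply_moves(commands=[[100,0.36,-0.63,0,-0.1],[100,0.36,-0.63,0,-0.1],[100,0.36,-0.63,0,-0.1],[100,0.36,-0.63,0,-0.1],[100,0.36,-0.63,0,-0.1],[100,0.36,-0.63,0,-0.1],[100,0.36,-0.63,0,-0.1],[100,0.36,-0.63,0,-0.1],[100,0.36,-0.63,0,-0.1],[100,0.36,-0.63,-0.5,0],[100,0,0,0,0]])

```text
clock: 2.85
position: [0.659, -0.1777, 0.2472]
ee_rot: [-1.935, -2.471, 0.007]
force: [-0.8, 0.3, 0.1]
width: 0.998
gripper_force: 0.0
```

Run:
```python
from h import *
s=observe(); p,d=imaging.get_image("wrist"); cv2.imwrite("pics/w1.png",p[:,:,::-1]); np.save("pics/w1.npy",d); np.savez("pics/w1s.npz",position=s["position"],ee_rot=s["ee_rot"])
print(s["position"],s["ee_rot"],s["joints"],R.from_rotvec(s["ee_rot"]).as_matrix().round(3).tolist(),s["clock"])
```

```text
[ 0.65895886 -0.17765708  0.24724294] [-1.93462271 -2.47099616  0.00690952] [-0.15086321  0.55715698  0.55812634  1.41292689 -0.2952413   1.26037732
  0.6726945 ] [[-0.24, 0.971, -0.005], [0.971, 0.24, -0.001], [-0.0, -0.006, -1.0]] 2.85
```

View pics/w1.png

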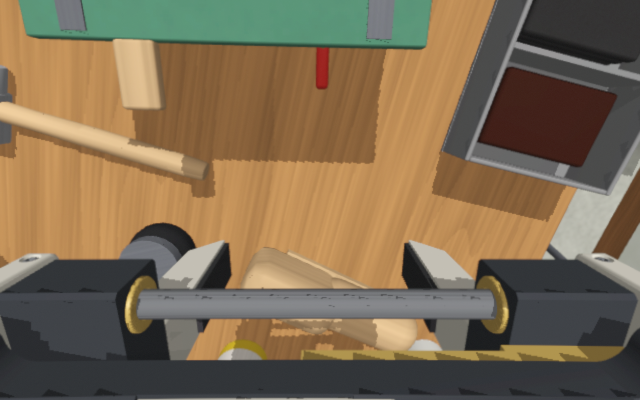

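Run:
```python
from h import *
s=dict(np.load("pics/w1s.npz")); im=cv2.imread("pics/w1.png"); d=np.load("pics/w1.npy"); cm=cam("wrist",s); P=cloud(cm,d)
hsv=cv2.cvtColor(im,cv2.COLOR_BGR2HSV)
g=cv2.inRange(hsv,(60,80,40),(95,255,255)); 
pts=[]
for u in range(150,360,10): 
    v=np.nonzero(g[:80,u])[0].max(); pts.append((u,v))
q=onplane(cm,pts,.1285); dq=onplane(cm,pts,.1405)
for nm,e in(("bot",q),("top",dq)):
    vx,vy,x0,y0=cv2.fitLine(np.float32(e[:,:2]),cv2.DIST_HUBER,0,1e-4,1e-4).ravel(); print(nm,"edge dir deg",np.degrees(np.arctan2(vy,vx)),x0,y0)
print("edge depth z",[P[v-4,u,2].round(4) for u,v in pts[::4]])
red=(((hsv[...,0]<8)|(hsv[...,0]>172))&(hsv[...,1]>140)&(hsv[...,2]>60)).astype(np.uint8); red[120:]=0; red[:,400:]=0
v,u=np.nonzero(red); print("red",u.min(),u.max(),v.min(),v.max(), "z by row",[(r,np.median(P[r,u[v==r],2]).round(4)) for r in range(v.min(),v.max()+1,5)])
print(im[60,322],im[85,322],hsv[80:92,322].tolist())
for r in (60,75,v.max()): print(r,u[v==r].min(),u[v==r].max(),onplane(cm,[[u[v==r].mean(),r]],.0735))
# tongue
t=((P[...,2]>.125)&(P[...,2]<.15)&(g==0)).astype(np.uint8); t[:44]=0;t[120:]=0;t[:,200:]=0
for c in cv2.findContours(t,0,2)[0]:
    if cv2.contourArea(c)>100: print("tongue",cv2.minAreaRect(np.float32(onplane(cm,c.reshape(-1,2),.1415)[:,:2]*1000)),np.median(P[t>0][:,2]))
```

```text
bot edge dir deg 12.487207 0.57862264 -0.07217021
top edge dir deg 12.487214 0.581314 -0.073356606
edge depth z [np.float64(0.1393), np.float64(0.1403), np.float64(0.141), np.float64(0.14), np.float64(0.1412), np.float64(0.1406)]
red 316 328 47 88 z by row [(47, np.float64(0.0724)), (52, np.float64(0.0725)), (57, np.float64(0.0735)), (62, np.float64(0.0733)), (67, np.float64(0.0732)), (72, np.float64(0.0738)), (77, np.float64(0.0735)), (82, np.float64(0.0736)), (87, np.float64(0.0732))]
[ 34  38 157] [ 28  32 148] [[1, 204, 154], [1, 204, 155], [1, 205, 154], [1, 205, 154], [1, 205, 153], [1, 207, 148], [1, 209, 138], [1, 211, 123], [4, 194, 112], [11, 165, 125], [14, 145, 142], [15, 146, 143]]
60 316 328 [[ 0.63559066 -0.0639261   0.0735    ]]
75 316 327 [[ 0.638305  -0.0766382  0.0735   ]]
88 318 325 [[ 0.64112007 -0.08783986  0.0735    ]]
tongue ((507.0464172363281, -115.8980941772461), (33.998313903808594, 46.06387710571289), 12.975085258483887) 0.1414156799350478
```

Run:
```python
from h import *
d=np.load("pics/w1.npy"); c=imaging.camera_params("wrist"); T=c["tool_from_camera"]
P=cloud((c,T[:3,3],T[:3,:3]),d)
m=(d>0)&(P[...,2]<.01)&(np.indices(d.shape)[0]>200)
Q=P[m]
for y0 in (-.09,-.07,-.05,-.02,.02,.05,.07):
  for z0 in np.arange(-.16,.01,.01):
    k=Q[(Q[:,2]>=z0)&(Q[:,2]<z0+.01)&(Q[:,1]>=y0)&(Q[:,1]<y0+.02)]
    if len(k)>5: print(y0,z0.round(3),len(k),"x max",np.percentile(k[:,0],98).round(4),"min",np.percentile(k[:,0],2).round(4))
```

```text
-0.09 -0.1 329 x max 0.0353 min 0.0184
-0.09 -0.09 2031 x max 0.0366 min 0.0181
-0.09 -0.08 966 x max 0.0368 min 0.0344
-0.09 -0.07 156 x max 0.0366 min 0.034
-0.07 -0.11 2555 x max 0.0282 min 0.0243
-0.07 -0.1 1949 x max 0.0352 min 0.0181
-0.07 -0.09 5712 x max 0.0364 min 0.0173
-0.07 -0.08 1145 x max 0.0365 min 0.0353
-0.07 -0.05 257 x max 0.0114 min 0.0102
-0.07 -0.04 386 x max 0.0114 min 0.0101
-0.07 -0.03 296 x max 0.0113 min 0.01
-0.07 -0.02 234 x max 0.0112 min 0.0101
-0.07 -0.01 77 x max 0.0111 min 0.0102
-0.05 -0.11 3403 x max 0.0262 min 0.0241
-0.05 -0.1 633 x max 0.0343 min 0.0186
-0.05 -0.09 4130 x max 0.0359 min 0.0128
-0.05 -0.08 1521 x max 0.0362 min 0.0022
-0.05 -0.07 646 x max 0.0309 min -0.008
-0.05 -0.06 385 x max 0.0048 min -0.0112
-0.05 -0.05 309 x max 0.0112 min -0.0109
-0.05 -0.04 241 x max 0.0111 min 0.0023
-0.05 -0.03 284 x max 0.0109 min -0.0032
-0.05 -0.02 304 x max 0.011 min -0.0083
-0.05 -0.01 281 x max 0.0109 min -0.0092
-0.02 -0.11 3431 x max 0.0262 min 0.0238
-0.02 -0.1 549 x max 0.0258 min 0.0208
-0.02 -0.09 2041 x max 0.031 min 0.0236
-0.02 -0.08 250 x max 0.0309 min 0.0295
0.02 -0.11 3440 x max 0.0262 min 0.0241
0.02 -0.1 1169 x max 0.0257 min 0.0206
0.02 -0.09 2059 x max 0.0309 min 0.0235
0.02 -0.08 279 x max 0.0309 min 0.0295
0.05 -0.11 2942 x max 0.03 min 0.0242
0.05 -0.1 2736 x max 0.035 min 0.0207
0.05 -0.09 5019 x max 0.0362 min 0.0212
0.05 -0.08 1142 x max 0.0364 min 0.0351
0.05 -0.05 261 x max 0.0113 min 0.0099
0.05 -0.04 384 x max 0.0112 min 0.01
0.05 -0.03 298 x max 0.0111 min 0.0099
0.05 -0.02 233 x max 0.011 min 0.0099
0.05 -0.01 74 x max 0.011 min 0.01
0.07 -0.1 412 x max 0.0352 min 0.0207
0.07 -0.09 2257 x max 0.0365 min 0.0211
0.07 -0.08 1023 x max 0.0366 min 0.0342
0.07 -0.07 152 x max 0.0365 min 0.0337
```

Run:
```python
from h import *
a=np.radians(12.8); e=np.array([np.cos(a),np.sin(a)]); n=np.array([np.sin(a),-np.cos(a)])
for nm in("top","scene"):
    d=np.load(f"pics/{nm}0.npy"); P=cloud(cam(nm),d)
    t=P[...,:2]@e; o=P[...,:2]@n
    m=(P[...,2]>.015)&(t>.3)&(t<.85)&(o>.215)&(o<.5)&(P[...,2]<.3)&(d>0)
    m=cv2.morphologyEx(m.astype(np.uint8),cv2.MORPH_OPEN,np.ones((2,2)))
    k,l,st,_=cv2.connectedComponentsWithStats(m)
    for i in range(1,k):
        if st[i,4]>15:
            q=l==i; print(nm,st[i].tolist(),"t",np.percentile(t[q],[2,98]).round(3),"out",np.percentile(o[q],[2,98]).round(3),"z",np.percentile(P[q][:,2],98).round(3))
```

```text
top [354, 99, 27, 28, 464] t [0.756 0.847] out [0.22  0.321] z 0.073
top [424, 124, 18, 48, 569] t [0.515 0.681] out [0.424 0.508] z 0.098
top [381, 187, 10, 9, 74] t [0.45  0.485] out [0.219 0.273] z 0.152
top [402, 191, 7, 44, 260] t [0.299 0.458] out [0.274 0.334] z 0.034
top [427, 190, 21, 21, 354] t [0.357 0.427] out [0.403 0.484] z 0.06
scene [232, 171, 30, 35, 311] t [0.307 0.481] out [0.214 0.32 ] z 0.143
scene [193, 178, 24, 21, 413] t [0.373 0.443] out [0.396 0.465] z 0.054
scene [162, 203, 40, 60, 1129] t [0.534 0.709] out [0.42  0.496] z 0.091
scene [255, 226, 3, 8, 23] t [0.59  0.681] out [0.199 0.226] z 0.14
scene [213, 267, 40, 35, 976] t [0.76 0.85] out [0.214 0.309] z 0.069
```

Call:
apply_moves(commands=[[60,-0.04,0.19,-0.58,-0.04],[60,-0.04,0.19,-0.58,0],[60,-0.04,0.19,-0.58,0],[60,-0.04,0.19,-0.58,0],[60,-0.04,0.19,-0.58,0],[60,-0.02,0.19,-0.58,0],[60,0,0,0,0],[60,0,0,0,0]], newtons=60)

```text
clock: 3.9
position: [0.648, -0.1059, 0.0437]
ee_rot: [1.954, 2.458, 0.001]
force: [-0.2, -1.3, 0.5]
width: 0.599
gripper_force: 0.0
```

```bash
cat >> h.py <<'E'
a=np.radians(12.8); e=np.array([np.cos(a),np.sin(a)]); n=np.array([np.sin(a),-np.cos(a)])
def st():
    s=observe(); p=s["position"]; M=R.from_rotvec(s["ee_rot"]).as_matrix()
    print("t %.4f out %.4f z %.4f"%(p[:2]@e,p[:2]@n,p[2]),"pos",p.round(4),"F e,n,z",(s["force"][:2]@e).round(1),(s["force"][:2]@n).round(1),s["force"][2].round(1),"w",round(s["width"],3),"gf",round(s["gripper_force"],1),"yaw",np.degrees(np.arctan2(M[1,1],M[0,1])).round(2),"zt",M[:,2].round(3),"clk",s["clock"])
E
python3 -c "
from h import *
st()"
```

```text
t 0.6084 out 0.2468 z 0.0437 pos [ 0.648  -0.1059  0.0437] F e,n,z -0.5 1.2 0.5 w 0.599 gf 0.0 yaw 13.03 zt [ 0.002 -0.    -1.   ] clk 3.9
```

Call:
apply_moves(commands=[[60,-0.04,0.07,-0.13,0],[60,-0.04,0.07,0,0],[60,0,0,0,0]])

```text
clock: 4.28
position: [0.6423, -0.0974, 0.0346]
ee_rot: [1.956, 2.458, 0.0]
force: [-0.0, -0.8, 0.2]
width: 0.603
gripper_force: 0.0
```

```bash
python3 -c "
from h import *
st()"
```

```text
t 0.6047 out 0.2373 z 0.0346 pos [ 0.6423 -0.0974  0.0346] F e,n,z -0.2 0.8 0.2 w 0.603 gf 0.0 yaw 12.99 zt [ 0.001 -0.    -1.   ] clk 4.275
```

Call:
apply_moves(commands=[[60,0,0.025,0,0],[60,0,0.0,0,0]])

```text
clock: 4.53
position: [0.6423, -0.0972, 0.0345]
ee_rot: [1.957, 2.456, -0.001]
force: [-0.7, -5.6, 1.7]
width: 0.599
gripper_force: 0.0
```

Call:
apply_moves(commands=[[60,0,0.02,0,0],[60,0,0.0,0,0]])

```text
clock: 4.78
position: [0.6423, -0.0972, 0.0346]
ee_rot: [1.958, 2.454, -0.002]
force: [-0.7, -8.7, 0.9]
width: 0.601
gripper_force: 0.0
```

Call:
apply_moves(commands=[[0,0,0,0,0],[0,0,0,0,0],[0,0,0,0,0],[0,0,0,0,0],[0,0,0,0,0]])

```text
clock: 5.4
position: [0.6423, -0.0972, 0.0346]
ee_rot: [1.958, 2.454, -0.002]
force: [-0.8, -8.4, 0.6]
width: 0.105
gripper_force: 0.0
```

```bash
python3 -c "
from h import *
st()"
```

```text
t 0.6048 out 0.2370 z 0.0346 pos [ 0.6423 -0.0972  0.0346] F e,n,z -2.6 8.0 0.6 w 0.105 gf 0.0 yaw 12.84 zt [ 0.001 -0.002 -1.   ] clk 5.4
```

Call:
apply_moves(commands=[[0,0,0,0,0],[0,0,0,0,0]])

```text
clock: 5.65
position: [0.6437, -0.0977, 0.035]
ee_rot: [1.955, 2.453, -0.001]
force: [3.4, -9.2, -0.2]
width: 0.009
gripper_force: 4.8
```

Call:
apply_moves(commands=[[50,0.02,-0.15,0,0],[50,0,0,-0.2,0],[50,0,0,-0.16,0],[50,0,0,0,0],[50,-0.03,0.1,0,0],[50,0,0,0,0]])

```text
clock: 6.4
position: [0.6417, -0.0965, 0.0127]
ee_rot: [-1.954, -2.46, -0.001]
force: [0.2, -0.4, -0.3]
width: 0.5
gripper_force: 0.0
```

Run:
```python
from h import *
st()
p,d=imaging.get_image("scene"); cv2.imwrite("pics/s2.png",cv2.resize(p[150:300,180:380,::-1],(800,600),interpolation=cv2.INTER_CUBIC))
p,d=imaging.get_image("wrist"); cv2.imwrite("pics/w2.png",p[:,:,::-1])
```

```text
t 0.6044 out 0.2363 z 0.0127 pos [ 0.6417 -0.0965  0.0127] F e,n,z 0.1 0.5 -0.3 w 0.5 gf 0.0 yaw 13.07 zt [ 0.     0.001 -1.   ] clk 6.4
```

View pics/s2.png

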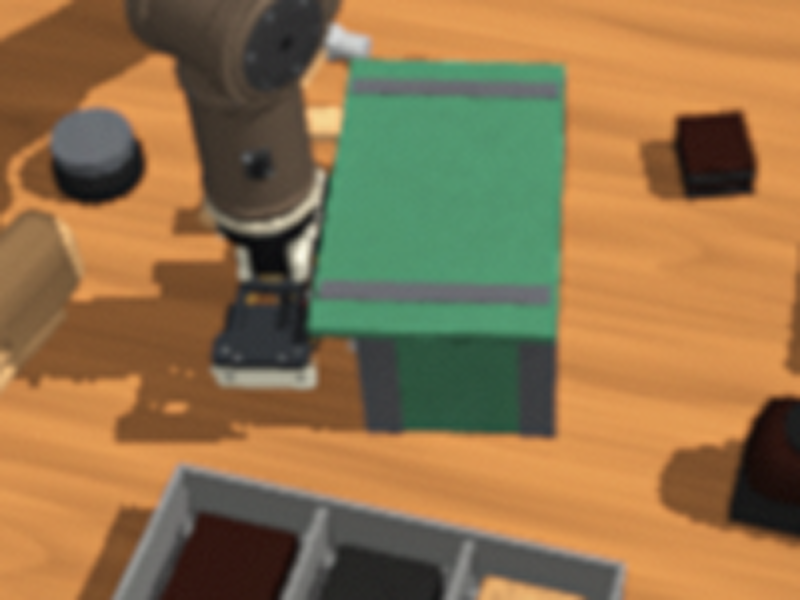

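Call:
apply_moves(commands=[[50,-0.005,0.03,0,0],[50,0,0,0,0]])

```text
clock: 6.75
position: [0.6414, -0.0957, 0.0126]
ee_rot: [1.955, 2.459, 0.0]
force: [0.2, -0.6, 0.4]
width: 0.501
gripper_force: 0.0
```

Call:
apply_moves(commands=[[50,-0.005,0.03,0,0],[50,0,0,0,0]])

```text
clock: 7.0
position: [0.641, -0.0938, 0.0125]
ee_rot: [-1.955, -2.459, -0.0]
force: [-0.4, 0.6, 0.2]
width: 0.5
gripper_force: 0.0
```

Call:
apply_moves(commands=[[50,-0.005,0.03,0,0],[50,0,0,0,0]])

```text
clock: 7.25
position: [0.6407, -0.092, 0.0125]
ee_rot: [-1.955, -2.459, -0.0]
force: [0.1, 0.5, 0.4]
width: 0.497
gripper_force: 0.0
```

Call:
apply_moves(commands=[[50,-0.005,0.03,0,0],[50,0,0,0,0]])

```text
clock: 7.5
position: [0.6404, -0.0902, 0.0125]
ee_rot: [-1.955, -2.459, -0.0]
force: [-1.1, 0.2, 0.2]
width: 0.502
gripper_force: 0.0
```

Call:
apply_moves(commands=[[50,-0.005,0.03,0,0],[50,0,0,0,0]])

```text
clock: 7.75
position: [0.6401, -0.0884, 0.0125]
ee_rot: [-1.955, -2.459, -0.0]
force: [0.2, 0.2, -0.4]
width: 0.501
gripper_force: 0.0
```

Call:
apply_moves(commands=[[50,-0.005,0.03,0,0],[50,0,0,0,0]])

```text
clock: 8.0
position: [0.6398, -0.0867, 0.0125]
ee_rot: [-1.955, -2.459, -0.0]
force: [0.5, 0.8, -0.4]
width: 0.501
gripper_force: 0.0
```

Call:
apply_moves(commands=[[0,0,0,0,0],[0,0,0,0,0],[0,0,0,0,0],[0,0,0,0,0],[0,0,0,0,0]], newtons=30)

```text
clock: 8.62
position: [0.6407, -0.0868, 0.0127]
ee_rot: [1.955, 2.458, 0.001]
force: [4.7, -1.0, -2.0]
width: 0.124
gripper_force: 30.0
```

```bash
python3 -c "
from h import *
st()"
```

```text
t 0.6055 out 0.2266 z 0.0127 pos [ 0.6407 -0.0868  0.0127] F e,n,z 4.4 2.0 -2.0 w 0.124 gf 30.0 yaw 13.01 zt [ 0.002 -0.    -1.   ] clk 8.625
```

Call:
apply_moves(commands=[[0,0.027,-0.12,0.08,0],[0,0.025,-0.11,0.09,0],[0,0.023,-0.1,0.1,0],[0,0.02,-0.09,0.11,0],[0,0,0,0,0]])

```text
clock: 9.25
position: [0.6463, -0.1118, 0.036]
ee_rot: [1.955, 2.458, 0.002]
force: [3.5, 3.2, -0.2]
width: 0.127
gripper_force: 30.0
```

Run:
```python
from h import *
st()
```

```text
t 0.6054 out 0.2522 z 0.0360 pos [ 0.6463 -0.1118  0.036 ] F e,n,z 4.2 -2.3 -0.2 w 0.127 gf 30.0 yaw 13.01 zt [ 0.001  0.001 -1.   ] clk 9.25
```

Call:
apply_moves(commands=[[0,0.016,-0.075,0.125,0],[0,0.016,-0.073,0.13,0],[0,0.011,-0.05,0.14,0],[0,0.011,-0.048,0.14,0],[0,0.004,-0.02,0.145,0],[0,0.004,-0.02,0.145,0],[0,0,0,0,0]])

```text
clock: 10.12
position: [0.65, -0.1288, 0.0852]
ee_rot: [1.954, 2.458, 0.002]
force: [4.2, 1.4, -1.3]
width: 0.126
gripper_force: 30.0
```

Call:
apply_moves(commands=[[0,-0.002,0.01,0.147,0],[0,-0.002,0.01,0.147,0],[0,-0.008,0.035,0.12,0],[0,-0.008,0.035,0.12,0],[0,-0.008,0.035,0.12,0],[0,0,0,0,0]])

```text
clock: 10.88
position: [0.6488, -0.1234, 0.1247]
ee_rot: [1.954, 2.455, -0.0]
force: [7.2, -3.6, -0.5]
width: 0.127
gripper_force: 30.0
```

Run:
```python
from h import *
st()
```

```text
t 0.6053 out 0.2641 z 0.1247 pos [ 0.6488 -0.1234  0.1247] F e,n,z 6.2 5.1 -0.5 w 0.127 gf 30.0 yaw 12.96 zt [ 0.003 -0.003 -1.   ] clk 10.875
```

Call:
apply_moves(commands=[[0,-0.008,0.035,0.06,0],[0,0,0,0,0]])

```text
clock: 11.12
position: [0.6486, -0.123, 0.1283]
ee_rot: [1.954, 2.452, -0.002]
force: [8.1, -6.6, -2.9]
width: 0.128
gripper_force: 30.0
```

Call:
apply_moves(commands=[[35,0,0,0,0],[35,0,0,0,0],[35,0.0,0,0.8,0],[35,0,-0.5,0.8,0],[35,0,-0.8,0.3,0],[35,0,0,0,0]])

```text
clock: 11.88
position: [0.6459, -0.2035, 0.2437]
ee_rot: [1.962, 2.449, -0.002]
force: [0.2, 0.4, -0.9]
width: 0.347
gripper_force: 0.0
```

Run:
```python
from h import *
st()
s=observe(); p,d=imaging.get_image("wrist"); cv2.imwrite("pics/w3.png",p[:,:,::-1]); cm=cam("wrist",s); P=cloud(cm,d)
im=np.ascontiguousarray(p[...,::-1]); hsv=cv2.cvtColor(im,cv2.COLOR_BGR2HSV)
red=((hsv[...,0]<8)|(hsv[...,0]>172))&(hsv[...,1]>140)&(hsv[...,2]>60)
Q=P[red&(abs(P[...,:2]@e-.6056)<.02)]; o=Q[:,:2]@n
for k in np.arange(.2,.3,.005):
    q=Q[(o>=k)&(o<k+.005)]
    if len(q): print(k.round(3),len(q),"t",np.median(q[:,:2]@e).round(3),"z",np.percentile(q[:,2],[5,50,95]).round(4))
t=P[...,:2]@e;oo=P[...,:2]@n
m=(abs(t-.6056)<.03)&(abs(t-.6056)>.01)&(oo>.203)&(oo<.26)&(P[...,2]>.08)&(P[...,2]<.17)
for k in np.arange(.2,.27,.01):
    q=P[m&(oo>=k)&(oo<k+.01)]
    if len(q)>5: print("leaf",k.round(3),len(q),np.median(q[:,2]).round(4))
```

```text
t 0.5848 out 0.3415 z 0.2437 pos [ 0.6459 -0.2035  0.2437] F e,n,z 0.3 -0.3 -0.9 w 0.347 gf 0.0 yaw 12.62 zt [ 0.002 -0.004 -1.   ] clk 11.875
0.23 2 t 0.6 z [0.1514 0.1543 0.1573]
0.235 151 t 0.605 z [0.156  0.1702 0.1715]
0.24 155 t 0.604 z [0.1539 0.1699 0.1711]
0.245 152 t 0.604 z [0.1586 0.1695 0.1713]
0.25 151 t 0.604 z [0.149  0.169  0.1704]
0.255 143 t 0.604 z [0.1512 0.1687 0.1701]
0.26 92 t 0.605 z [0.167  0.1682 0.1696]
leaf 0.2 314 0.1285
leaf 0.21 402 0.1276
leaf 0.22 394 0.1265
leaf 0.23 421 0.1258
leaf 0.24 390 0.1251
leaf 0.25 389 0.1242
```

View pics/w3.png

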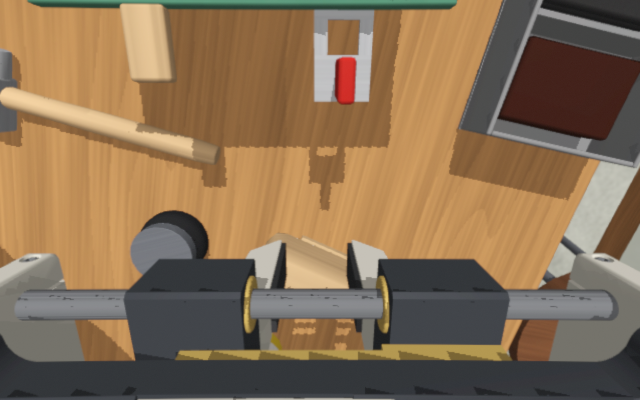

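Call:
apply_moves(commands=[[60,-0.59,0.375,0,0],[60,-0.59,0.375,0,0],[60,-0.59,0.375,0,0],[60,-0.59,0.375,0,0],[60,0,0,-0.6,0],[60,0,0,-0.6,0],[60,0,0,-0.6,0],[60,0,0,0,0]])

```text
clock: 12.92
position: [0.5029, -0.1061, 0.1312]
ee_rot: [-1.951, -2.456, 0.005]
force: [-1.0, 0.0, 0.6]
width: 0.599
gripper_force: 0.0
```

Run:
```python
from h import *
st()
```

```text
t 0.4669 out 0.2148 z 0.1312 pos [ 0.5029 -0.1061  0.1312] F e,n,z -0.9 -0.2 0.6 w 0.599 gf 0.0 yaw 13.08 zt [-0.007  0.001 -1.   ] clk 12.925
```

Call:
apply_moves(commands=[[60,0.03,-0.12,-0.26,0],[60,0,0,0,0],[0,0,0,0,0],[0,0,0,0,0],[0,0,0,0,0],[0,0,0,0,0]], newtons=25)

```text
clock: 13.68
position: [0.5037, -0.1157, 0.1174]
ee_rot: [-1.955, -2.453, 0.006]
force: [-9.1, -3.3, 2.3]
width: 0.325
gripper_force: 25.0
```

Run:
```python
from h import *
st()
```

```text
t 0.4655 out 0.2244 z 0.1174 pos [ 0.5037 -0.1157  0.1174] F e,n,z -9.6 1.2 2.3 w 0.325 gf 25.0 yaw 12.91 zt [-0.006  0.    -1.   ] clk 13.675
```

Call:
apply_moves(commands=[[0,-0.007,0.03,0.35,0],[0,-0.014,0.063,0.345,0],[0,-0.022,0.096,0.335,0],[0,-0.029,0.128,0.325,0],[0,-0.036,0.16,0.31,0],[0,-0.043,0.188,0.292,0],[0,0,0,0,0]])

```text
clock: 14.55
position: [0.4943, -0.0739, 0.2349]
ee_rot: [-1.951, -2.454, 0.005]
force: [-11.2, 0.9, -1.1]
width: 0.326
gripper_force: 25.0
```

Run:
```python
from h import *
st()
```

```text
t 0.4656 out 0.1816 z 0.2349 pos [ 0.4943 -0.0739  0.2349] F e,n,z -10.7 -3.3 -1.1 w 0.326 gf 25.0 yaw 13.02 zt [-0.007  0.002 -1.   ] clk 14.55
```

Call:
apply_moves(commands=[[0,-0.06,0.216,0.272,0],[0,-0.055,0.242,0.248,0],[0,-0.06,0.265,0.222,0],[0,-0.065,0.284,0.193,0],[0,-0.069,0.302,0.163,0],[0,-0.072,0.317,0.132,0],[0,0,0,0,0]])

```text
clock: 15.42
position: [0.4725, 0.0234, 0.3086]
ee_rot: [-1.952, -2.457, 0.005]
force: [-9.3, 1.2, -2.5]
width: 0.324
gripper_force: 25.0
```

Run:
```python
from h import *
st()
```

```text
t 0.4660 out 0.0819 z 0.3086 pos [0.4725 0.0234 0.3086] F e,n,z -8.8 -3.3 -2.5 w 0.324 gf 25.0 yaw 13.07 zt [-0.005  0.    -1.   ] clk 15.425
```

Call:
apply_moves(commands=[[0,-0.074,0.328,0.098,0],[0,-0.076,0.335,0.063,0],[0,-0.077,0.34,0.03,0],[0,-0.077,0.34,-0.005,0],[0,0,0,0,0]])

```text
clock: 16.05
position: [0.4545, 0.1039, 0.3198]
ee_rot: [-1.951, -2.458, 0.005]
force: [-9.7, 0.6, 0.3]
width: 0.324
gripper_force: 25.0
```

Run:
```python
from h import *
st()
```

```text
t 0.4662 out -0.0006 z 0.3198 pos [0.4545 0.1039 0.3198] F e,n,z -9.3 -2.8 0.3 w 0.324 gf 25.0 yaw 13.11 zt [-0.005 -0.001 -1.   ] clk 16.05
```

Call:
apply_moves(commands=[[0,-0.07,0.28,-0.02,0],[0,0,0,0,0],[55,0,0,0,0],[55,0,0,0,0],[55,0,0,0.6,0],[55,0,0,0.7,0],[55,0,0,0.5,0],[55,0,0,0,0]])

```text
clock: 17.05
position: [0.4542, 0.1201, 0.4296]
ee_rot: [1.955, 2.457, 0.007]
force: [0.3, -1.1, -0.4]
width: 0.552
gripper_force: 0.0
```

Run:
```python
from h import *
st(); print(observe()["joints"].round(2))
```

```text
t 0.4695 out -0.0165 z 0.4296 pos [0.4542 0.1201 0.4296] F e,n,z 0.0 1.1 -0.4 w 0.552 gf 0.0 yaw 12.98 zt [ 0.005  0.002 -1.   ] clk 17.05
[-0.79  0.05  0.45  1.6  -0.02  1.5  -0.11]
```

Call:
apply_moves(commands=[[100,0.05,0.48,0,0.35],[100,0.05,0.48,0,0.35],[100,0.05,0.48,0,0.35],[100,0.05,0.48,0,0.35],[100,0.05,0.48,-0.75,0.35],[100,0.05,0.48,-0.75,0.35],[100,0.05,0.48,-0.75,0.35],[100,0,0.46,-0.75,0.35],[100,0,0,0,0]])

```text
clock: 18.18
position: [0.4712, 0.3497, 0.2426]
ee_rot: [0.094, -3.134, 0.007]
force: [-0.3, -0.2, 0.2]
width: 1.001
gripper_force: 0.0
```

Run:
```python
from h import *
st()
s=observe(); p,d=imaging.get_image("wrist"); cv2.imwrite("pics/w4.png",p[:,:,::-1]); cm=cam("wrist",s); P=cloud(cm,d)
m=((P[...,2]>.036)&(P[...,2]<.056)&(abs(P[...,0]-.475)<.12)&(abs(P[...,1]-.349)<.1)).astype(np.uint8)
m=cv2.morphologyEx(m,cv2.MORPH_OPEN,np.ones((5,5)))
for c in cv2.findContours(m,0,2)[0]:
    if cv2.contourArea(c)>500: print(cv2.boundingRect(c),cv2.minAreaRect(np.float32(onplane(cm,c.reshape(-1,2),.046)[:,:2]*1000)))
```

```text
t 0.5370 out -0.2366 z 0.2426 pos [0.4712 0.3497 0.2426] F e,n,z -0.4 0.1 0.2 w 1.001 gf 0.0 yaw 93.44 zt [-0.006 -0.004 -1.   ] clk 18.175
(300, 112, 43, 131) ((474.5279541015625, 353.4873046875), (147.51597595214844, 45.22136688232422), 3.31693696975708)
```

View pics/w4.png

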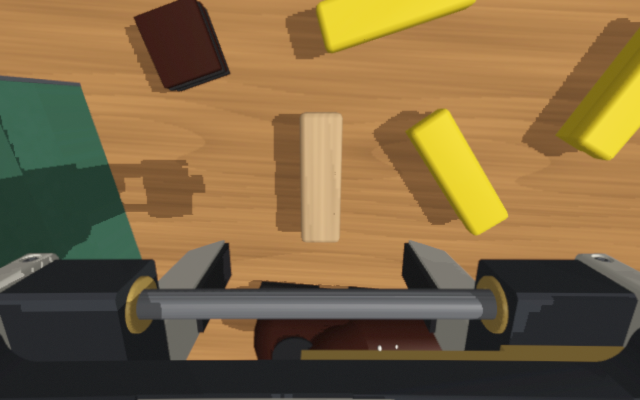

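Call:
apply_moves(commands=[[80,0.05,0.05,-0.75,0],[80,0,0,-0.75,0],[80,0,0,-0.75,0],[80,0,0,-0.75,0],[80,0,0,-0.75,0],[80,0,0,0,0]])

```text
clock: 18.98
position: [0.4765, 0.3502, 0.0212]
ee_rot: [0.083, -3.138, 0.005]
force: [-0.5, -0.2, 0.6]
width: 0.803
gripper_force: 0.0
```

Run:
```python
from h import *
st()
```

```text
t 0.5423 out -0.2359 z 0.0212 pos [0.4765 0.3502 0.0212] F e,n,z -0.5 0.1 0.6 w 0.803 gf 0.0 yaw 93.03 zt [-0.002 -0.003 -1.   ] clk 18.975
```

Call:
apply_moves(commands=[[80,0,0.03,-0.06,0],[0,0,0,0,0],[0,0,0,0,0],[0,0,0,0,0],[0,0,0,0,0],[0,0,0,0.3,0],[0,0,0,0.7,0]], newtons=35)

```text
clock: 19.85
position: [0.4756, 0.3529, 0.0783]
ee_rot: [0.088, -3.137, 0.004]
force: [0.7, 0.3, -1.7]
width: 0.5
gripper_force: 35.0
```

Run:
```python
from h import *
st()
```

```text
t 0.5420 out -0.2388 z 0.0783 pos [0.4756 0.3529 0.0783] F e,n,z 0.8 -0.2 -1.7 w 0.5 gf 35.0 yaw 93.22 zt [-0.003 -0.003 -1.   ] clk 19.85
```

Call:
apply_moves(commands=[[0,0,0,0.9,0],[0,0,0,0.9,0],[0,0,0,0.9,0],[0,0,0,0.9,0],[0,0,0,0.9,0],[0,0,0,0.9,0],[0,0,0,0.95,0],[0,0,0,0,0]])

```text
clock: 20.85
position: [0.4777, 0.3541, 0.4652]
ee_rot: [-0.087, 3.134, 0.008]
force: [-0.2, -0.1, -3.3]
width: 0.498
gripper_force: 35.0
```

Call:
apply_moves(commands=[[0,0.148,-0.71,0,0.083],[0,0.148,-0.71,0,0.083],[0,0.148,-0.71,0,0.083],[0,0.148,-0.71,0,0.083],[0,0.148,-0.71,0,0],[0,0.148,-0.71,0,0],[0,0.148,-0.71,0,0],[0,0.148,-0.71,0,0],[0,0,0,0,0]])

```text
clock: 21.98
position: [0.5473, 0.0086, 0.4592]
ee_rot: [0.337, -3.122, 0.003]
force: [-0.1, 0.7, -3.4]
width: 0.502
gripper_force: 35.0
```

Run:
```python
from h import *
st()
s=observe(); print(s["joints"].round(2)); p,d=imaging.get_image("wrist"); cv2.imwrite("pics/w5.png",p[:,:,::-1]); cm=cam("wrist",s); P=cloud(cm,d); np.save("pics/w5.npy",P)
p,d=imaging.get_image("top"); Q=cloud(cam("top"),d); t=Q[...,:2]@e;o=Q[...,:2]@n
```

```text
t 0.5356 out 0.1129 z 0.4592 pos [0.5473 0.0086 0.4592] F e,n,z 0.1 -0.7 -3.4 w 0.502 gf 35.0 yaw 102.31 zt [-0.001 -0.002 -1.   ] clk 21.975
[-0.41  0.21  0.38  1.35 -0.07  1.6   1.75]
```

View pics/w5.png

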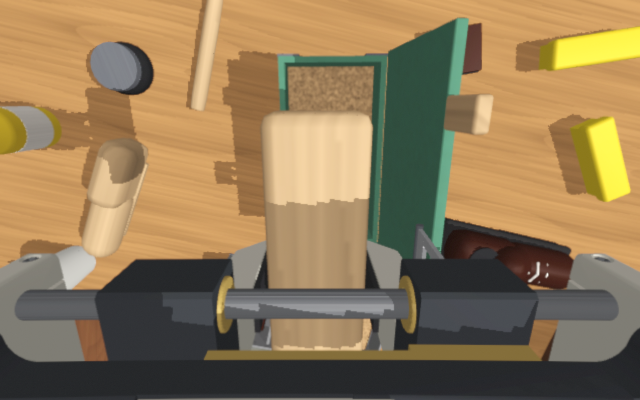

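Run:
```python
from h import *
P=np.load("pics/w5.npy"); t=P[...,:2]@e;o=P[...,:2]@n;z=P[...,2]
for r in (70,85,100):
    row=[(u,o[r,u].round(4),z[r,u].round(3)) for u in range(272,420) if abs(z[r,u]-.128)<.012]
    print(r,row[0],[x for x in row if x[0]<300][-1], [x for x in row if x[0]>360][:1],[x for x in row if x[0]>360 and x[1]>-.02][-1:])
    k=(z[r]>.055)&(z[r]<.075)&(o[r]>0)&(o[r]<.2); print("  floor out",o[r][k].min(),o[r][k].max(),np.median(z[r][k]))
c=(z>.122)&(z<.134)&(o>.03)&(o<.15)&(t>.35)&(t<.5); print("near end rim t",np.percentile(t[c],[1,99]))
# lid plane
for h in (.15,.17,.2,.25,.3):
    k=(abs(z-h)<.008)&(t>.42)&(t<.5)&(o<.05)&(o>-.15); print("lid z",h,k.sum(),np.percentile(o[k],[5,50,95]).round(4) if k.sum() else "")
# brush edges in tool view
k=(z>.45)&(z<.51)&(abs(t-.5355)<.12)&(np.indices(z.shape)[0]<240); print("brush z",np.median(z[k]),"out",np.percentile(o[k],[1,99]),"t min",np.percentile(t[k],1))
import cv2
c=max(cv2.findContours(k.astype(np.uint8),0,1)[0],key=cv2.contourArea)
# brush side-line dir
L=[(np.nonzero(k[r,:])[0].min(),np.nonzero(k[r,:])[0].max(),r) for r in range(130,230,10)]
for i in(0,1): 
    q=np.array([P[l[2],l[i]+(2 if i==0 else -2)] for l in L]); f=cv2.fitLine(np.float32(q[:,:2]),cv2.DIST_HUBER,0,1e-4,1e-4).ravel(); print("brush dir",np.degrees(np.arctan2(f[1],f[0])))
```

```text
70 (279, np.float64(0.1642), np.float64(0.129)) (284, np.float64(0.1573), np.float64(0.129)) [(379, np.float64(0.0237), np.float64(0.117))] [(388, np.float64(0.0148), np.float64(0.136))]
  floor out 0.023850460770133367 0.1568038868765911 0.06569279143099072
85 (279, np.float64(0.1651), np.float64(0.129)) (285, np.float64(0.1571), np.float64(0.124)) [(379, np.float64(0.0235), np.float64(0.122))] [(387, np.float64(0.0144), np.float64(0.133))]
  floor out 0.023460335418174674 0.15721273131581204 0.06580497958690495
100 (280, np.float64(0.1647), np.float64(0.128)) (285, np.float64(0.1577), np.float64(0.127)) [(378, np.float64(0.024), np.float64(0.122))] [(386, np.float64(0.0151), np.float64(0.135))]
  floor out 0.023673548855236086 0.15699923449205422 0.06568012122408351
near end rim t [0.39246274 0.40374042]
lid z 0.15 220 [0.0127 0.0136 0.0145]
lid z 0.17 265 [0.0107 0.0116 0.0126]
lid z 0.2 313 [0.0077 0.0086 0.0095]
lid z 0.25 459 [0.0028 0.0037 0.0045]
lid z 0.3 722 [-0.0022 -0.0013 -0.0004]
brush z 0.48584921535919146 out [0.09071364 0.13501609] t min 0.4596486908064822
brush dir 12.217373
brush dir 12.125848
```

Call:
apply_moves(commands=[[0,0,0,-0.75,0.02],[0,0,0,-0.75,0],[0,0,0,-0.75,0],[0,0,0,-0.75,0],[0,0,0,-0.75,0],[0,0,0,0,0]])

```text
clock: 22.82
position: [0.5451, 0.0147, 0.2317]
ee_rot: [0.366, -3.113, -0.001]
force: [0.3, 0.2, -2.3]
width: 0.498
gripper_force: 35.0
```

Run:
```python
from h import *
st(); print(observe()["joints"].round(2))
```

```text
t 0.5348 out 0.1064 z 0.2317 pos [0.5451 0.0147 0.2317] F e,n,z 0.4 -0.1 -2.3 w 0.498 gf 35.0 yaw 103.42 zt [-0.007 -0.    -1.   ] clk 22.825
[-0.39  0.31  0.34  1.78 -0.12  1.08  1.8 ]
```

Call:
apply_moves(commands=[[0,0.02,-0.1,0,-0.02],[0,0,0,-0.5,0],[0,0,0,-0.5,0],[0,0,0,-0.4,0],[0,0,0,0,0]])

```text
clock: 23.45
position: [0.5495, 0.0072, 0.1513]
ee_rot: [0.348, -3.122, -0.0]
force: [0.5, 0.1, -2.3]
width: 0.493
gripper_force: 35.0
```

Run:
```python
from h import *
st()
```

```text
t 0.5375 out 0.1147 z 0.1513 pos [0.5495 0.0072 0.1513] F e,n,z 0.5 0.0 -2.3 w 0.493 gf 35.0 yaw 102.71 zt [-0.  0. -1.] clk 23.45
```

Call:
apply_moves(commands=[[0,-0.02,0.04,0,0],[0,0,0,-0.31,0],[0,0,0,-0.31,0],[0,0,0,-0.3,0],[0,0,0,0,0]])

```text
clock: 24.08
position: [0.5483, 0.0099, 0.096]
ee_rot: [-0.348, 3.122, 0.0]
force: [-0.5, -0.1, -1.6]
width: 0.497
gripper_force: 35.0
```

Run:
```python
from h import *
st()
```

```text
t 0.5368 out 0.1118 z 0.0960 pos [0.5483 0.0099 0.096 ] F e,n,z -0.5 -0.0 -1.6 w 0.497 gf 35.0 yaw 102.73 zt [ 0.  0. -1.] clk 24.075
```

Call:
apply_moves(commands=[[0,0,0,-0.1,0],[0,0,0,-0.09,0],[0,0,0,0,0]])

```text
clock: 24.45
position: [0.5483, 0.0096, 0.0843]
ee_rot: [-0.348, 3.122, 0.0]
force: [0.0, 0.2, -2.2]
width: 0.498
gripper_force: 35.0
```

Call:
apply_moves(commands=[[0,0,0,-0.025,0],[0,0,0,0,0]])

```text
clock: 24.7
position: [0.5483, 0.0097, 0.0842]
ee_rot: [-0.348, 3.121, 0.001]
force: [-7.0, 0.5, 16.5]
width: 0.496
gripper_force: 35.0
```

Call:
apply_moves(commands=[[55,0,0,0.01,0],[55,0,0,0,0],[55,0,0,0,0]])

```text
clock: 25.08
position: [0.548, 0.0096, 0.0831]
ee_rot: [0.348, -3.122, 0.0]
force: [-0.1, -0.3, 0.1]
width: 0.547
gripper_force: 0.0
```

Call:
apply_moves(commands=[[55,0,0,0.2,0],[55,0,0,0.4,0],[55,0,0,0.5,0],[55,0,0,0,0]])

```text
clock: 25.58
position: [0.5497, 0.0096, 0.1519]
ee_rot: [-0.347, 3.118, 0.0]
force: [0.4, 1.2, -0.8]
width: 0.551
gripper_force: 0.0
```

Run:
```python
from h import *
st()
```

```text
t 0.5382 out 0.1124 z 0.1519 pos [0.5497 0.0096 0.1519] F e,n,z 0.6 -1.1 -0.8 w 0.551 gf 0.0 yaw 102.72 zt [ 0.005  0.001 -1.   ] clk 25.575
```

Clear. Rise away and back off a little from the lid, then check.

Call:
apply_moves(commands=[[55,0.02,-0.1,0.6,0],[55,0.02,-0.1,0.75,0],[55,0.02,-0.1,0.75,0],[55,0,-0.1,0.75,0],[55,0,-0.1,0.75,0],[55,0,-0.3,0.75,0],[55,0,-0.7,0.5,0],[55,0,-0.7,0,0],[55,0,0,0,0]])

```text
clock: 26.7
position: [0.5508, -0.1264, 0.4402]
ee_rot: [0.338, -3.123, 0.002]
force: [0.2, 0.3, -0.3]
width: 0.551
gripper_force: 0.0
```

Run:
```python
from h import *
st()
p,d=imaging.get_image("scene"); im=p[:,:,::-1]; cv2.imwrite("pics/s6.png",np.ascontiguousarray(im))
P=cloud(cam("scene"),d); t=P[...,:2]@e;o=P[...,:2]@n
k=(o>.03)&(o<.15)&(t>.42)&(t<.66)&(P[...,2]>.095)&(P[...,2]<.122)
if k.sum(): print(k.sum(),np.percentile(P[k][:,2],[5,50,95]),np.percentile(t[k],[2,98]),np.percentile(o[k],[2,98]))
```

```text
t 0.5091 out 0.2453 z 0.4402 pos [ 0.5508 -0.1264  0.4402] F e,n,z 0.3 -0.2 -0.3 w 0.551 gf 0.0 yaw 102.37 zt [-0.    -0.002 -1.   ] clk 26.7
532 [0.10250747 0.10975845 0.11342149] [0.46469776 0.61022222] [0.08918987 0.13355392]
```

View pics/s6.png

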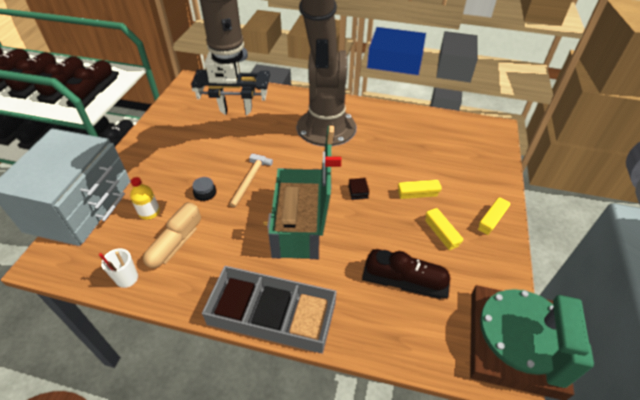

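The brush is in the chest at pixel (290, 208). Its top is at 0.110 m, as expected for lying flat on the floor. The lid stands upright, the hasp's red fin sticks out at (333, 161), and the other things are in place.

```bash
python3 -c "
from cell import arm
print(arm.sign_off())"
```

```text
the job is handed in; nothing more can be done
None
```

The job is handed in: the hasp is swung out level, the lid is standing upright by itself, and the brush is flat on the chest's floor, with the other things on the bench unmoved in the last image.

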